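# Hang the multimeter on the hook inside the instrument cabinet

### The arm

A 6-joint arm with a two-finger parallel gripper is mounted at the origin on the work surface. World frame = base frame: x ahead of the robot, y to its left, z up, the work surface at z = 0. Lengths are in mm, angles in rad, forces in N, time in s.
With the tool pointing down it reaches from about 350 to 975 mm from the base axis. Payload 7.1 kg.
Tool frame: the origin (TCP) lies midway between the tips of the shut fingers; the grasp point (between the pads) lies 19 mm behind it; z points along the fingers, y is the line along which they close (so a half turn about z gives the same grasp; the last joint's range is limited). The gripper opens to 88 mm and grips with 3 to 60 N. Pads are 20 mm wide; open, the fingers measure 115 mm over their backs; the gripper's body (75 mm by 178 mm) begins 61 mm behind the grasp point.
Start: joints at [-1.204, 0.423, 1.63, -0, 1.089, -0.019], TCP at [235.204, -579.037, 222.675] pointing down, gripper open.
Joint ranges: [-3, 3], [-0.9, 2.11], [0.09, 2.58], [-1.31, 4.45], [0.11, 2.69], [-2.54, 2.54]. Speed limits (rad/s): [2.39, 2.39, 3.01, 3.14, 3.14, 3.14].

### API

Orientations are given as a rotation vector (axis times angle).
In Python, from workcell import ctrl gives the robot as it stands.
- The arm moves only by the shell command python3 -m inch 'ROWS' [OPENING]. ROWS is JSON, a list of rows, each an object with "xyz": the shift along the tool's x, y, z in mm, a list of three; "rot": the turn, a rotation vector about the tool's x, y, z in rad, a list of three. In form: [{"xyz": [dx, dy, dz], "rot": [ax, ay, az]}, ...]. A call has 1 to 12 rows; each row is the pose to reach, as a shift and turn from the pose commanded when the call began, along the tool's axes at that moment; what a row does not reach only later rows make up. A row lasts 1/12 s, in which the tool goes at most 41.7 mm and 7.16 degrees, less where a joint would pass 70% of its speed; a pose out of reach is approached as far as the arm can. A call with a gripper value outside its range is refused whole. OPENING is the closure in counts, from 0 (fully open) to 255 (shut), set as the call begins (- or left out, the last holds). The fingers move at their own pace and stop on an object; the grip force is fixed at half the most. Time passes only in rows, so rows that repeat a pose let the fingers close. It gives the time, the measured TCP pose, the force, the opening and the grip force at its end, in the units of the state.
- ctrl.get_obs(): the state, without advancing time (a new reading comes with each control period).
- ctrl.get_image(name): name is "scene" or "side" or "wrist"; returns the picture (420x560x3 uint8, red, green, blue); there is no depth.
- ctrl.camera_model(name): a dict with "fx", "fy", "cx", "cy" (pixels), "position" and "attitude" of the camera in the world. Camera axes: x right, y up, looking along -z (the intrinsics and any distortion apply to the point x, -y, -z); pixel columns grow to the right and rows downward; lengths in mm; the calibration is good to about 2 mm. A picture is of the moment at which its call begins: read the wrist's pose just before it. camera_model takes no time and is no camera call; for the wrist camera it gives the pose at the moment of the call.
- ctrl.close_job(): hands the job in; it is judged then, once.
The state is a dict: "t": time; "qpos": joint angles; "qvel": joint speeds; "joint_torque": joint torques, N m; "ee_pos": TCP position; "orientation": TCP orientation; "ft_force": force on the tool from outside, world axes, zero at the start; "moment": the same for the moment, N m; "width": finger opening in mm; "grasp_force": force on a finger pad.
Only numpy, scipy, OpenCV 4.12 (cv2) and the standard library are available. Lean on these libraries where they do the work, as an engineer would, in place of code of your own. Each camera call takes 0.05 s, during which the arm holds its last target. There are 200 camera calls.

### The job

Put the yellow multimeter back in its place: pass it upright down through the open mouth of the blue instrument cabinet without touching the yellow rim, feel gently for the hook on the rear upright until its head has gone into the keyhole in the meter's back, then let the meter down until the hook carries it. Never force it against the hook or the upright, leave it hanging freely with its display towards the front of the cabinet, and leave the other things on the bench where they are.

Things in the scene. Friction and masses are not known exactly. Their poses are not given: they have to be found in the camera images.
- meter_centre (a point): centre of the multimeter: loose yellow box 62 mm wide (its y), 34 deep (x), 118 tall (z), about 0.33 kg, standing on end on the bench; grip it from above across the 62 mm, near its top. x points out of its back (the display looks to -x), z up. Origin half-way up, in the middle: the back face is at x = +17 mm, the top 59 mm above
- meter_keyhole (a point): middle of the keyhole's entry, a 16 x 16 mm square hole in the flat back face, 12 mm above the meter's centre. Through the 4 mm back plate into a cavity 11 mm deep. From the entry's top edge a slot runs straight up: 12 mm wide for 5 mm, then 9 mm wide, its top end 20 mm above this point. Below the entry the back is plain. Same axes as the meter
- cabinet: blue steel cabinet fixed on the bench, 260 mm wide (its y), 170 deep (x), 170 high, open on top; its lid is swung over and hangs outside behind, 20 mm beyond the rear wall, below the rim. Origin in the middle of its underside, x from its front to its rear, z up. Inner floor 12 mm above the bench, empty
- mouth: yellow rim around the cabinet's open top, not to be touched: 4 mm sheet, its edges at the front and sides turned down 14 mm. Origin in the middle of the opening, level with the rim's top, 170 mm above the bench; the opening is 109 mm along x (front to rear) by 180 mm along y; axes as the cabinet's
- upright: aluminium slotted upright, 30 mm wide, fixed inside on the cabinet's rear wall, down to its floor. Origin at the top end of its front face, in the middle of its width, 10 mm below the rim; x points into the rear wall, square to the face; z up. The face stands 4 mm in front of the opening's rear edge
- hook_zone (a point): point on the upright's face, 31 mm below its top. The steel hook with red clip is set within 10 mm above or below it; its height is not measured: find it by touch or from above. A level pin on the upright's centre line towards the cabinet's front: neck 6 mm thick, 10 mm long, then a round flat head 12 mm across, 3.5 mm thick. Rigid. Axes as the upright's
- spray_can: red aerosol can 54 mm in diameter, 150 mm tall, standing on the bench, to be left alone; origin in the middle of its underside
- tin_mug: blue mug 80 mm in diameter, 85 mm tall, standing on the bench, to be left alone; origin in the middle of its underside
- screwdriver: orange-handled screwdriver lying on the bench, to be left alone
Not all that is in view belongs to the job. Of the things that look like the part that bears meter_centre, the largest one is meant.

How it is judged (in metres and radians):
On the way, in this order (a step that is already met when the one before it is completed fails the run):
1. the meter is picked up off the bench (height (world z) of meter_centre above 0.12 m), for 0.2 s.
2. the meter is inside the mouth, upright, its foot at least 40 mm below the rim (z of meter_centre in the frame of mouth below 0.019 m and x of meter_centre in the frame of mouth between -0.05 and 0.05 m and y of meter_centre in the frame of mouth between -0.08 and 0.08 m and angle between meter_centre's own z axis and vertical below 0.3 rad), for 0.2 s.
At the end, for the whole second after the job is handed in: the meter hangs at rest on the hook: its centre 44 to 76 mm below the upright's origin, 12 to 32 mm before its face, within 12 mm of its centre line, within 0.17 rad of upright and 0.25 rad of square to it, carried by hook and upright (over 1 N), not by the cabinet (contact force between meter and upright above 1 N and contact force between meter and cabinet below 0.3 N and z of meter_centre in the frame of upright between -0.076 and -0.044 m and x of meter_centre in the frame of upright between -0.032 and -0.012 m and y of meter_centre in the frame of upright between -0.012 and 0.012 m and angle between meter_centre's own z axis and vertical below 0.17 rad and angle between the x axis of meter_centre and the x axis of upright, either way round below 0.25 rad and linear speed of meter below 0.01 m/s); the robot touches nothing.
It fails at once if anything touches the yellow rim of the opening (over 0.5 N) (contact force between anything else and mouth above 0.5 N).
It fails at once if the meter is forced against the hook or the upright (over 20 N) (contact force between meter and upright above 20 N).
It fails at once if the robot touches the hook or the upright hard (over 5 N) (contact force between any of the fingers, the arm and upright above 5 N).
It fails at once if the spray can, the mug or the screwdriver is moved (over 20 mm) (distance of any of spray_can, tin_mug, screwdriver from where it was at the start of the episode above 0.02 m).
It also fails if it takes over 67 s, if anything falls off the work surface, if the arm or the gripper's body presses on something with over 40 N, if the wrist force passes 120 N, or if a joint passes its speed limit or range.

## Working session

There is one attempt and no reset: what is moved stays moved. The work goes in short steps, Python scripts to look and compute and a shell command to move; the robot and the scene stay as the last step left them, time stands still between calls to the robot, and variables do not carry over. Pictures are saved under pics/ and viewed, at most 12 in all, crops included, and the job is handed in when it is done.

```bash
mkdir -p pics; ls
python3 - <<'E'
from workcell import ctrl
import cv2,numpy as np
for n in("scene","side"):
    im=ctrl.get_image(n); cv2.imwrite(f"pics/{n}0.png",im[...,::-1]); m=ctrl.camera_model(n); print(n,m)
o=ctrl.get_obs(); print(o)
E
python3 -c "
import cv2,numpy as np
a=cv2.imread('pics/scene0.png');b=cv2.imread('pics/side0.png')
"
```

```text
pics
scene {'fx': 542.5462649031324, 'fy': 542.5462649031324, 'cx': 279.6515219031855, 'cy': 210.35726757180396, 'position': array([1245.83065119,   20.28392564,  999.52822229]), 'attitude': array([0.53063247, 0.46669913, 1.3571435 ])}
side {'fx': 434.91833962732784, 'fy': 434.91833962732784, 'cx': 276.92820743008855, 'cy': 207.66961873417273, 'position': array([ 530.06419667, -586.54681954,  862.85730971]), 'attitude': array([ 0.73539609, -0.02585131, -0.07163573])}
{'t': 0.1, 'qpos': array([-1.20397901e+00,  4.23796212e-01,  1.63061105e+00,  8.32741131e-06,
        1.08858294e+00, -1.89648370e-02]), 'qvel': array([-0.00021897, -0.00079387, -0.00208195, -0.00075627, -0.00063172,
       -0.00108083]), 'joint_torque': array([ 3.19291412e-04, -5.45612025e+01, -2.74323893e+01,  6.45062048e-02,
        1.88749441e-02, -3.79151243e-05]), 'ee_pos': array([ 235.04347604, -578.57720768,  221.96056708]), 'orientation': array([-3.08197802e+00, -6.01964296e-01,  3.68321390e-04]), 'ft_force': array([-0.80647299,  0.57623392, -0.16308713]), 'moment': array([-0.00202335,  0.02193977, -0.01055514]), 'grasp_force': 0.0, 'width': 88.00890002612186}
```

View pics/scene0.png

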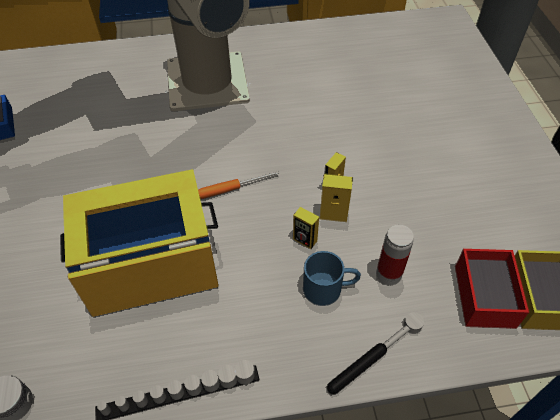

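View pics/side0.png

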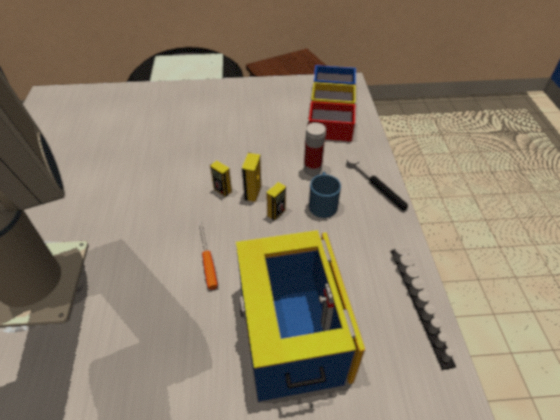

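Yellow candidates are scene (335,165), (337,198) and (306,228), which are side (221,178), (252,177) and (277,201). The middle one (337,198)/(252,177) is the largest, and a keyhole is visible in its back. I'll confirm it in an enlarged crop.

Run:
```python
import cv2,numpy as np
a=cv2.imread('pics/scene0.png');b=cv2.imread('pics/side0.png')
r=lambda i,x,y,w,h,W,H:cv2.resize(i[y:y+h,x:x+w],(W,H),interpolation=cv2.INTER_CUBIC)
c=np.vstack([np.hstack([r(a,285,145,80,60+15,400,375)[:300],r(b,200,145,100,75,400,300)]),np.hstack([r(a,60,165,160,120,400,300),r(b,230,225,133,100,400,300)])])
cv2.imwrite('pics/crop1.png',c)
```

```text
(no output)
```

View pics/crop1.png

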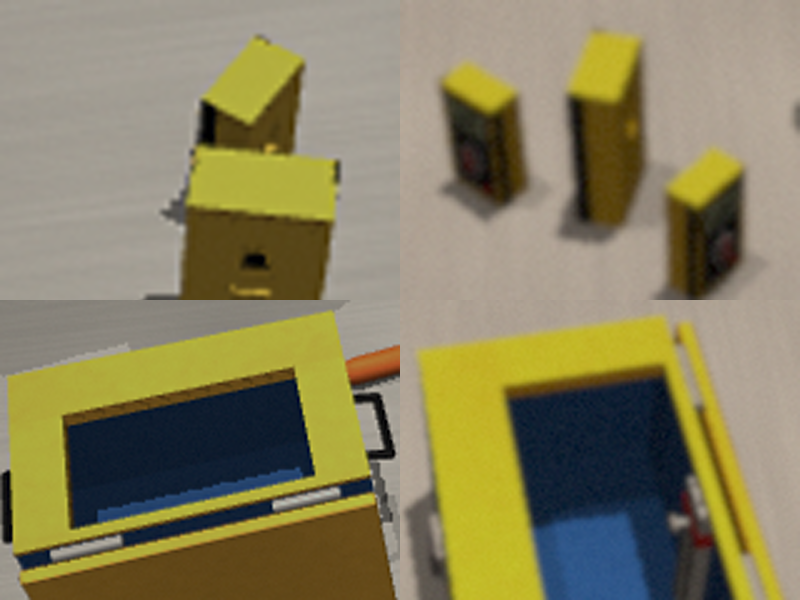

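The crop confirms the middle block: it is the biggest, with the keyhole in its back face towards +x. Next I'll compute positions.

```bash
cat > h.py <<'E'
import numpy as np
from scipy.spatial.transform import Rotation as R
def plane(m,px,z):
    px=np.atleast_2d(np.array(px,float))
    d=np.c_[(px[:,0]-m['cx'])/m['fx'],-(px[:,1]-m['cy'])/m['fy'],-np.ones(len(px))]
    d=R.from_rotvec(m['attitude']).apply(d); p=m['position']
    return p+d*((z-p[2])/d[:,2])[:,None]
E
python3 - <<'E'
from workcell import ctrl
from h import *
np.set_printoptions(precision=1,suppress=True)
s=ctrl.camera_model('scene');d=ctrl.camera_model('side')
def rep(n,P):
    print(n,P[:,:2].round(1).tolist(),'mean',P.mean(0)); e=np.linalg.norm(np.roll(P,-1,0)-P,axis=1);print(' edges',e,'yaws',[round(float(np.degrees(np.arctan2(*(q[1::-1])))),1) for q in np.roll(P,-1,0)-P])
rep('meter sc',plane(s,np.array([(198,147),(337,160),(332,219),(187,208)])/5+[285,145],118))
rep('meter sd',plane(d,np.array([(185,32),(243,37),(222,102),(170,95)])/4+[200,145],118))
rep('mouth sc',plane(s,np.array([(64,114),(296,68),(313,173),(69,227)])/2.5+[60,165],170))
rep('mouth sd',plane(d,[(266,253.5),(318.5,249),(345,338),(275,347)],170))
print(R.from_rotvec(ctrl.get_obs()['orientation']).as_matrix())
E
```

```text
meter sc [[500.8, 227.2], [517.8, 284.3], [549.4, 274.5], [533.5, 215.6]] mean [525.4 250.4 118. ]
 edges [59.6 33.  61.  34.6] yaws [73.4, -17.3, -105.1, 160.5]
meter sd [[513.6, 283.7], [551.0, 275.9], [534.8, 215.2], [502.5, 224.1]] mean [525.5 249.7 118. ]
 edges [38.3 62.8 33.5 60.6] yaws [-11.8, -104.9, 164.6, 79.5]
mouth sc [[559.6, -258.6], [543.0, -79.5], [646.7, -71.4], [665.7, -249.0]] mean [ 603.7 -164.6  170. ]
 edges [179.9 104.  178.6 106.5] yaws [95.3, 4.4, -83.9, -174.8]
mouth sd [[545.2, -80.3], [649.4, -77.2], [668.2, -266.0], [549.1, -273.0]] mean [ 603.  -174.1  170. ]
 edges [104.2 189.7 119.3 192.7] yaws [1.7, -84.3, -176.6, 91.2]
[[ 0.9  0.4 -0. ]
 [ 0.4 -0.9  0. ]
 [ 0.  -0.  -1. ]]
```

```bash
cat >> h.py <<'E'
def shift(o,xyz,az):
    "tool-axes shift and turn about tool z to TCP world xyz with tool x azimuth az (deg)"
    r=R.from_rotvec(o['orientation']); d=r.inv().apply(np.array(xyz)-o['ee_pos'])
    c,s=np.cos(np.radians(az)),np.sin(np.radians(az))
    t=R.from_matrix([[c,s,0],[s,-c,0],[0,0,-1]])
    print('xyz',d.round(1),'rot',(r.inv()*t).as_rotvec().round(4))
E
python3 - <<'E'
from workcell import ctrl
from h import *
shift(ctrl.get_obs(),[525.5,250,225],-16.2)
E
```

```text
xyz [ 580.9 -658.4   -2.1] rot [-1.400e-03  4.000e-04  6.685e-01]
```

```bash
python3 -m inch '[{"xyz":[290,-330,-2],"rot":[0,0,0.33]},{"xyz":[290,-330,-2],"rot":[0,0,0.33]},{"xyz":[290,-330,-2],"rot":[0,0,0.33]},{"xyz":[290,-330,-2],"rot":[0,0,0.33]},{"xyz":[290,-330,-2],"rot":[0,0,0.33]},{"xyz":[290,-330,-2],"rot":[0,0,0.33]},{"xyz":[290,-330,-2],"rot":[0,0,0.33]},{"xyz":[290,-330,-2],"rot":[0,0,0.33]},{"xyz":[290,-330,-2],"rot":[0,0,0.33]},{"xyz":[290,-330,-2],"rot":[0,0,0.33]},{"xyz":[290,-330,-2],"rot":[0,0,0.33]},{"xyz":[290,-330,-2],"rot":[0,0,0.33]}]' 0
python3 - <<'E'
from workcell import ctrl
from h import *
shift(ctrl.get_obs(),[525.5,250,225],-16.2)
E
```

```text
t: 1.1
ee_pos: [380.2, -160.8, 224.6]
orientation: [-3.139, -0.094, 0.0]
ft_force: [0.6, 0.0, 0.7]
width: 87.6
grasp_force: 0.0
xyz [ 169.6 -401.3   -0. ] rot [-9.000e-04  2.000e-04  3.426e-01]
```

```bash
python3 -m inch '[{"xyz":[170,-402,0],"rot":[0,0,0.342]},{"xyz":[170,-402,0],"rot":[0,0,0.342]},{"xyz":[170,-402,0],"rot":[0,0,0.342]},{"xyz":[170,-402,0],"rot":[0,0,0.342]},{"xyz":[170,-402,0],"rot":[0,0,0.342]},{"xyz":[170,-402,0],"rot":[0,0,0.342]},{"xyz":[170,-402,0],"rot":[0,0,0.342]},{"xyz":[170,-402,0],"rot":[0,0,0.342]},{"xyz":[170,-402,0],"rot":[0,0,0.342]},{"xyz":[170,-402,0],"rot":[0,0,0.342]},{"xyz":[170,-402,0],"rot":[0,0,0.342]},{"xyz":[170,-402,0],"rot":[0,0,0.342]}]' 0
python3 - <<'E'
from workcell import ctrl
from h import *
import cv2
o=ctrl.get_obs();shift(o,[525.5,250,90],-16.2)
m=ctrl.camera_model('wrist');im=ctrl.get_image('wrist')
print(m)
cv2.imwrite('pics/w1.png',im[...,::-1])
E
```

```text
t: 2.1
ee_pos: [529.6, 252.0, 224.6]
orientation: [-3.108, 0.443, -0.003]
ft_force: [-0.2, -0.9, 0.8]
width: 88.1
grasp_force: 0.0
xyz [ -3.6   3.4 134.6] rot [-0.003  -0.0018 -0.0003]
{'fx': 365.50621001039445, 'fy': 365.50621001039445, 'cx': 278.98902475040785, 'cy': 205.0529260655391, 'position': array([607.85652903, 227.58912066, 386.76352374]), 'attitude': array([-0.20636459,  0.2811298 , -1.83763577])}
```

View pics/w1.png

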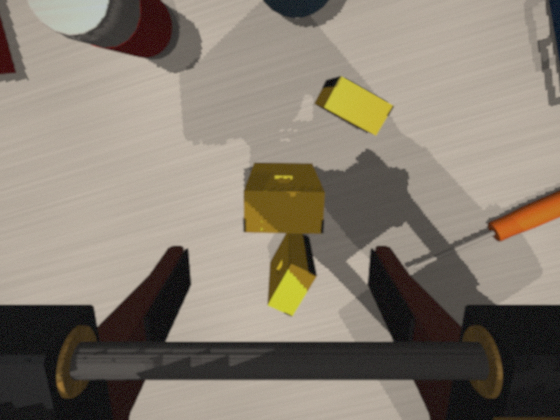

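The meter's top face is at pixels (244–324, 192–233), square to the fingers and centred between them. Its back faces up in the image.

Run:
```python
from workcell import ctrl
from h import *
o=ctrl.get_obs();m=ctrl.camera_model('wrist')
P=plane(m,[(244,193),(323,193),(325,233),(244,232)],118);print(P.round(1),P.mean(0).round(1))
e=np.roll(P,-1,0)-P;print(np.linalg.norm(e,axis=1),np.degrees(np.arctan2(e[:,1],e[:,0])),o['ee_pos'])
shift(o,[*P.mean(0)[:2],90],-16.2)
```

```text
[[543.2 271.8 118. ]
 [526.4 214.1 118. ]
 [494.3 220.6 118. ]
 [512.9 281.6 118. ]] [519.2 247.  118. ]
[60.10469533 32.77201757 63.76376899 31.83228801] [-106.20534143  168.58872157   73.04144242  -17.85188184] [528.21499612 249.39387703 224.09870705]
xyz [ -8.1   4.9 134.1] rot [-0.0005 -0.0003 -0.0001]
```

```bash
python3 -m inch '[{"xyz":[-5,2,30],"rot":[0,0,0]},{"xyz":[-5,2,60],"rot":[0,0,0]},{"xyz":[-5,2,60],"rot":[0,0,0]},{"xyz":[-5,2,60],"rot":[0,0,0]}]' 0
python3 - <<'E'
from workcell import ctrl
from h import *
import cv2
m=ctrl.camera_model('wrist');im=ctrl.get_image('wrist')
o=ctrl.get_obs();print(o['ee_pos']);shift(o,[523,249,90],-16.2)
h=cv2.cvtColor(im,cv2.COLOR_RGB2HSV);k=((h[...,0]>20)&(h[...,0]<33)&(h[...,1]>150)&(h[...,2]>60)).astype(np.uint8)
# top face vs. back: brightness profile along column 284
n,l,st,_=cv2.connectedComponentsWithStats(k);print(st[1:][st[1:,4]>300])
print(h[120:260:3,284,2].tolist())
cv2.imwrite('pics/w2.png',im[...,::-1])
E
```

```text
t: 2.48
ee_pos: [520.5, 244.4, 163.5]
orientation: [3.107, -0.449, -0.006]
ft_force: [-0.4, -0.2, 0.6]
width: 88.0
grasp_force: 0.0
[521.79677334 245.11800819 165.07767562]
xyz [ 0.1 -4.1 75.1] rot [ 0.0007  0.0006 -0.0045]
[[  309    61    96    73  3698]
 [  217   168   102   175 11615]]
[168, 170, 169, 174, 170, 169, 173, 170, 176, 171, 167, 172, 171, 168, 173, 168, 104, 97, 96, 98, 97, 102, 98, 95, 94, 98, 100, 95, 92, 110, 119, 119, 118, 144, 127, 117, 120, 122, 119, 118, 119, 119, 123, 118, 116, 117, 108]
```

View pics/w2.png

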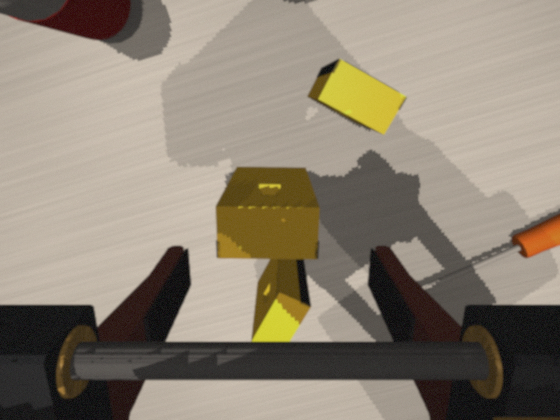

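The meter's top face is at (217–319, 207–258). Its centre at column 268 sits left of the finger midline at column 280.

Run:
```python
from workcell import ctrl
from h import *
m=ctrl.camera_model('wrist');o=ctrl.get_obs()
P=plane(m,[(217,207.5),(318,207.5),(319,258),(217,256)],118);print(P.round(1),P.mean(0).round(1))
for xy in(P.mean(0)[:2],(525.5,250)): shift(o,[*xy,90],-16.2)
```

```text
[[546.8 275.5 118. ]
 [529.6 217.3 118. ]
 [497.2 225.1 118. ]
 [516.6 286.1 118. ]] [522.5 251.  118. ]
xyz [-0.9 -5.9 75.1] rot [ 0.0007  0.0006 -0.0045]
xyz [ 2.2 -5.8 75.1] rot [ 0.0007  0.0006 -0.0045]
```

```bash
python3 -m inch '[{"xyz":[0.5,-5.5,20],"rot":[0,0,-0.004]},{"xyz":[0.5,-5.5,45],"rot":[0,0,-0.004]},{"xyz":[0.5,-5.5,65],"rot":[0,0,-0.004]},{"xyz":[0.5,-5.5,75],"rot":[0,0,-0.004]},{"xyz":[0.5,-5.5,75],"rot":[0,0,-0.004]}]' 0 && python3 -m inch '[{"xyz":[0,0,0],"rot":[0,0,0]},{"xyz":[0,0,0],"rot":[0,0,0]},{"xyz":[0,0,0],"rot":[0,0,0]},{"xyz":[0,0,0],"rot":[0,0,0]},{"xyz":[0,0,0],"rot":[0,0,0]},{"xyz":[0,0,0],"rot":[0,0,0]}]' 255
```

```text
t: 2.95
ee_pos: [523.5, 250.7, 89.2]
orientation: [3.109, -0.443, -0.002]
ft_force: [0.6, -0.7, -0.4]
width: 87.7
grasp_force: 0.0
t: 3.45
ee_pos: [524.4, 251.5, 90.8]
orientation: [-3.11, 0.442, -0.002]
ft_force: [-2.0, -1.7, 6.6]
width: 62.2
grasp_force: 29.8
```

```bash
python3 -m inch '[{"xyz":[0,0,-15],"rot":[0,0,0]},{"xyz":[0,0,-50],"rot":[0,0,0]},{"xyz":[0,0,-90],"rot":[0,0,0]},{"xyz":[0,0,-130],"rot":[0,0,0]},{"xyz":[0,0,-165],"rot":[0,0,0]},{"xyz":[0,0,-185],"rot":[0,0,0]},{"xyz":[0,0,-195],"rot":[0,0,0]},{"xyz":[0,0,-195],"rot":[0,0,0]},{"xyz":[0,0,-195],"rot":[0,0,0]}]'
python3 - <<'E'
from workcell import ctrl
from h import *
m=ctrl.camera_model('side');o=ctrl.get_obs();print(o['width'],o['grasp_force'])
M=np.array([603.7,-164.6]);a=np.radians(5.3);X=np.array([np.cos(a),np.sin(a)]);Y=np.array([-X[1],X[0]])
# head px in crop (678,522) , red clip (700,500..545), upright top
for z in(119,129,139):
  P=plane(m,np.array([(678-400,522-300),(703-400,485-300),(703-400,540-300)])/3+[230,225],z)[:,:2]-M
  print(z,np.c_[P@X,P@Y].round(1).tolist())
shift(o,[*(M-10*X),285],5.3)
E
```

```text
t: 4.2
ee_pos: [523.0, 251.1, 283.6]
orientation: [3.11, -0.442, -0.002]
ft_force: [0.5, 0.1, -3.7]
width: 62.2
grasp_force: 29.9
62.17206623609097 29.85783152282238
119 [[46.1, 0.5], [68.9, 24.8], [58.8, -14.8]]
129 [[44.0, -5.0], [66.5, 18.9], [56.5, -20.2]]
139 [[41.9, -10.6], [64.1, 13.0], [54.2, -25.6]]
xyz [183.9 380.4  -1.3] rot [ 0.0007  0.0012 -0.3747]
```

```bash
python3 -m inch '[{"xyz":[14,30,-1],"rot":[0,0,-0.03]},{"xyz":[30,63,-1],"rot":[0,0,-0.07]},{"xyz":[48,100,-1],"rot":[0,0,-0.12]},{"xyz":[66,137,-1],"rot":[0,0,-0.16]},{"xyz":[84,174,-1],"rot":[0,0,-0.2]},{"xyz":[102,211,-1],"rot":[0,0,-0.24]},{"xyz":[120,248,-1],"rot":[0,0,-0.28]},{"xyz":[138,285,-1],"rot":[0,0,-0.31]},{"xyz":[155,320,-1],"rot":[0,0,-0.34]},{"xyz":[170,352,-1],"rot":[0,0,-0.36]},{"xyz":[180,372,-1],"rot":[0,0,-0.374]},{"xyz":[184,380,-1],"rot":[0,0,-0.374]}]'&& python3 -m inch '[{"xyz":[0,0,0],"rot":[0,0,0]},{"xyz":[0,0,0],"rot":[0,0,0]},{"xyz":[0,0,0],"rot":[0,0,0]},{"xyz":[0,0,0],"rot":[0,0,0]}]'
python3 - <<'E'
from workcell import ctrl
from h import *
import cv2
m=ctrl.camera_model('wrist');im=ctrl.get_image('wrist');print(m)
cv2.imwrite('pics/w3.png',cv2.resize(im[...,::-1],(784,588),interpolation=cv2.INTER_CUBIC))
cv2.imwrite('pics/s3.png',ctrl.get_image('side')[...,::-1])
E
```

```text
t: 5.2
ee_pos: [593.5, -167.9, 282.4]
orientation: [-3.138, -0.14, 0.007]
ft_force: [-0.2, 0.4, -2.2]
width: 62.0
grasp_force: 29.9
t: 5.53
ee_pos: [594.3, -163.2, 285.2]
orientation: [-3.138, -0.147, 0.001]
ft_force: [0.3, 1.0, -3.2]
width: 61.8
grasp_force: 29.9
{'fx': 365.50621001039445, 'fy': 365.50621001039445, 'cx': 278.98902475040785, 'cy': 205.0529260655391, 'position': array([ 676.0323488 , -156.73220461,  447.1422434 ]), 'attitude': array([-0.24538539,  0.22517436, -1.46525945])}
```

View pics/w3.png

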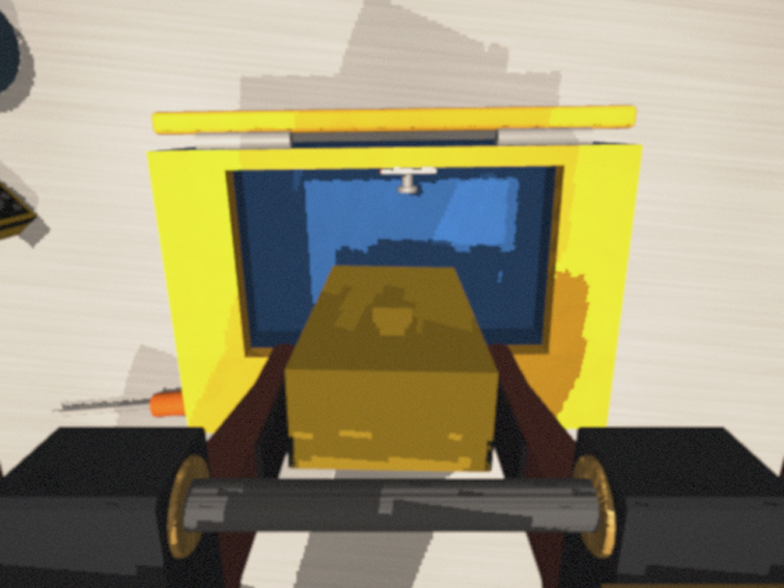

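The open mouth's corners are at (227,170), (562,166), (548,353) and (245,356) in the 1.4× picture. The upright's top is at (380–437,171), the hook's head at (408,189), and the meter's top face at (287–497, 371–468).

Run:
```python
from workcell import ctrl
from h import *
import cv2
m=ctrl.camera_model('wrist');d=ctrl.camera_model('side');o=ctrl.get_obs()
f=lambda p,z:plane(m,np.array(p)/1.4,z)
P=f([(227,170),(562,166),(548,353),(245,356)],170);e=np.roll(P,-1,0)-P
print(P.round(1).tolist(),P.mean(0),np.linalg.norm(e,axis=1),np.degrees(np.arctan2(e[:,1],e[:,0])))
M=np.array([603.7,-164.6]);a=np.radians(5.3);X=np.array([np.cos(a),np.sin(a)]);Y=np.array([-X[1],X[0]])
loc=lambda P:np.c_[(P[:,:2]-M)@X,(P[:,:2]-M)@Y].round(1).tolist()
print('upr',loc(f([(380,171),(437,169)],160)))
for z in(119,129,139): print(z,'head',loc(f([(400,190),(417,190)],z)))
T=f([(286,371),(496,371)],316-2);print('meter top rear',loc(T))
print('ee',loc(o['ee_pos'][None]))
im=cv2.imread('pics/s3.png')
cv2.imwrite('pics/c3.png',cv2.resize(im[235:355,235:365],(780,600)[:1]*1+(720,) if 0 else (650,600),interpolation=cv2.INTER_CUBIC))
```

```text
[[646.4, -72.3, 170.0], [665.0, -248.9, 170.0], [557.7, -261.5, 170.0], [539.0, -82.8, 170.0]] [ 602.03474131 -166.39447854  170.        ] [177.57447034 108.08902184 179.688048   107.97590138] [ -83.99106711 -173.3339368    95.97400216    5.54521185]
upr [[49.8, 6.9], [50.9, -24.4]]
119 head [[34.7, -4.9], [34.7, -15.7]]
129 head [[35.9, -4.7], [35.9, -15.2]]
139 head [[37.1, -4.5], [37.1, -14.7]]
meter top rear [[5.7, 31.1], [5.7, -29.4]]
ee [[-9.0, 1.9]]
```

View pics/c3.png

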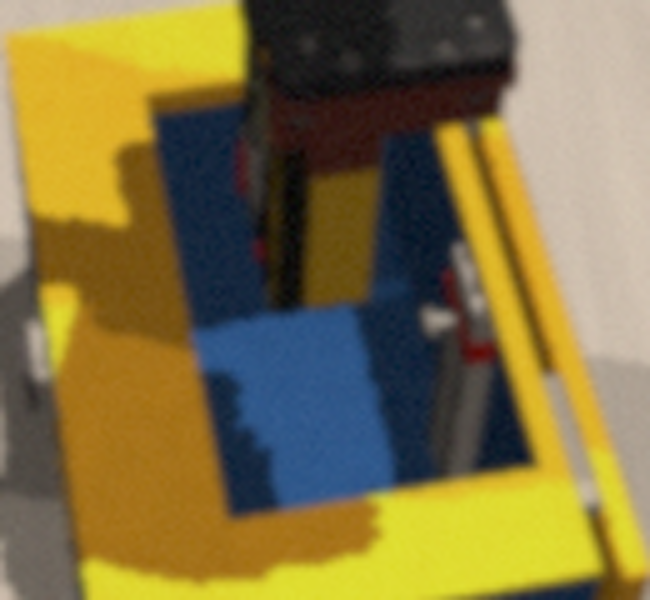

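```bash
cat >> h.py <<'E'
M=np.array([603.7,-164.6]);A=5.7;a=np.radians(A);X=np.array([np.cos(a),np.sin(a)]);Y=np.array([-X[1],X[0]])
def loc(P): P=np.atleast_2d(P); return np.c_[(P[:,:2]-M)@X,(P[:,:2]-M)@Y].round(1).tolist()
def cab(o,x,y,z,az=A): shift(o,[*(M+x*X+y*Y),z],az)
E
python3 - <<'E'
from workcell import ctrl
from h import *
o=ctrl.get_obs();print(loc(o['ee_pos']),o['ft_force'])
cab(o,28.5,-8.5,285);cab(o,28.5,-8.5,245)
E
```

```text
[[-9.0, 2.0]] [ 0.26314449  0.09909941 -3.67049602]
xyz [37.6 10.3  0.7] rot [-0.0002  0.0001 -0.0061]
xyz [37.6 10.3 40.7] rot [-0.0002  0.0001 -0.0061]
```

```bash
python3 -m inch '[{"xyz":[15,4,0],"rot":[0,0,-0.006]},{"xyz":[30,8,0],"rot":[0,0,-0.006]},{"xyz":[37.5,10.3,0],"rot":[0,0,-0.006]},{"xyz":[37.5,10.3,0],"rot":[0,0,-0.006]},{"xyz":[37.5,10.3,15],"rot":[0,0,-0.006]},{"xyz":[37.5,10.3,30],"rot":[0,0,-0.006]},{"xyz":[37.5,10.3,38],"rot":[0,0,-0.006]},{"xyz":[37.5,10.3,38],"rot":[0,0,-0.006]},{"xyz":[37.5,10.3,38],"rot":[0,0,-0.006]},{"xyz":[37.5,10.3,38],"rot":[0,0,-0.006]}]'
python3 - <<'E'
from workcell import ctrl
from h import *
import cv2
cv2.imwrite('pics/w4.png',cv2.resize(ctrl.get_image('wrist')[:,100:460,::-1],(720,840))[:600])
o=ctrl.get_obs();print(loc(o['ee_pos']),o['ft_force']);cab(o,28.5,-8.5,245)
E
```

```text
t: 6.47
ee_pos: [633.2, -171.7, 248.6]
orientation: [3.137, 0.154, 0.002]
ft_force: [-0.8, 0.4, -3.7]
width: 62.0
grasp_force: 29.9
[[28.8, -10.1]] [ 0.34443568 -0.38384598 -2.73580118]
xyz [-0.3 -1.6  3.8] rot [ 0.0006 -0.0014 -0.0016]
```

View pics/w4.png

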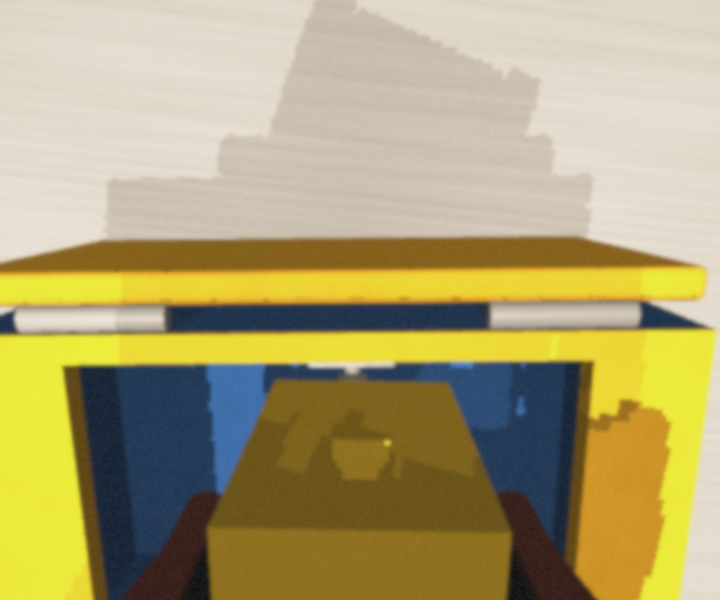

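The foot's rear edge spans columns 273–450 (mid 361), while the upright and neck are centred at 352 at the same depth. The meter must go about 3 mm left (tool −y). I'll do that, then feel downward for the hook's head with force guards.

```bash
cat > chk.py <<'E'
import sys
from workcell import ctrl
from h import *
o=ctrl.get_obs();f=o['ft_force']-[0,0,-3.3];w=R.from_rotvec(o['orientation']).inv().apply(f)
print('>>',loc(o['ee_pos']),o['ee_pos'][2].round(2),'tool f',w.round(1))
sys.exit(np.linalg.norm(w)>float(sys.argv[1]))
E
python3 -m inch '[{"xyz":[0,-1.5,3],"rot":[0,0,0]},{"xyz":[0,-3.1,6],"rot":[0,0,0]},{"xyz":[0,-3.1,8],"rot":[0,0,0]},{"xyz":[0,-3.1,8],"rot":[0,0,0]},{"xyz":[0,-3.1,8],"rot":[0,0,0]}]' >/dev/null; python3 chk.py 3 && python3 -m inch '[{"xyz":[0,0,0.7],"rot":[0,0,0]},{"xyz":[0,0,1.4],"rot":[0,0,0]},{"xyz":[0,0,2],"rot":[0,0,0]},{"xyz":[0,0,2],"rot":[0,0,0]}]' >/dev/null; python3 chk.py 3 && python3 -m inch '[{"xyz":[0,0,0.7],"rot":[0,0,0]},{"xyz":[0,0,1.4],"rot":[0,0,0]},{"xyz":[0,0,2],"rot":[0,0,0]},{"xyz":[0,0,2],"rot":[0,0,0]}]' >/dev/null; python3 chk.py 3
```

```text
>> [[28.2, -6.8]] 239.46 tool f [0.1 0.3 0.1]
>> [[28.2, -6.8]] 239.46 tool f [0.1 0.3 0.1]
>> [[28.2, -6.8]] 239.46 tool f [0.1 0.3 0.1]False
False
False
```

```bash
sed -i 's/sys.exit(\(.*\))$/sys.exit(int(\1))/' chk.py
python3 -m inch '[{"xyz":[0,0,0.7],"rot":[0,0,0]},{"xyz":[0,0,1.4],"rot":[0,0,0]},{"xyz":[0,0,2],"rot":[0,0,0]},{"xyz":[0,0,2],"rot":[0,0,0]}]' >/dev/null; python3 chk.py 3 && python3 -m inch '[{"xyz":[0,0,0.7],"rot":[0,0,0]},{"xyz":[0,0,1.4],"rot":[0,0,0]},{"xyz":[0,0,2],"rot":[0,0,0]},{"xyz":[0,0,2],"rot":[0,0,0]}]' >/dev/null && python3 chk.py 3 && python3 -m inch '[{"xyz":[0,0,0.7],"rot":[0,0,0]},{"xyz":[0,0,1.4],"rot":[0,0,0]},{"xyz":[0,0,2],"rot":[0,0,0]},{"xyz":[0,0,2],"rot":[0,0,0]}]' >/dev/null && python3 chk.py 3  && python3 -m inch '[{"xyz":[0,0,0.7],"rot":[0,0,0]},{"xyz":[0,0,1.4],"rot":[0,0,0]},{"xyz":[0,0,2],"rot":[0,0,0]},{"xyz":[0,0,2],"rot":[0,0,0]}]' >/dev/null && python3 chk.py 3
```

```text
>> [[28.3, -6.9]] 237.54 tool f [ 0.2 -0.4  0.6]
>> [[28.2, -6.8]] 235.51 tool f [-0.1 -0.3  0.3]
>> [[28.3, -6.8]] 233.46 tool f [-0.2 -0.3 -0.4]
>> [[28.3, -6.8]] 231.48 tool f [ 0.5 -0.1 -0. ]
```

```bash
python3 -m inch '[{"xyz":[0,0,0.7],"rot":[0,0,0]},{"xyz":[0,0,1.4],"rot":[0,0,0]},{"xyz":[0,0,2],"rot":[0,0,0]},{"xyz":[0,0,2],"rot":[0,0,0]}]' >/dev/null; python3 chk.py 3 && python3 -m inch '[{"xyz":[0,0,0.7],"rot":[0,0,0]},{"xyz":[0,0,1.4],"rot":[0,0,0]},{"xyz":[0,0,2],"rot":[0,0,0]},{"xyz":[0,0,2],"rot":[0,0,0]}]' >/dev/null && python3 chk.py 3 && python3 -m inch '[{"xyz":[0,0,0.7],"rot":[0,0,0]},{"xyz":[0,0,1.4],"rot":[0,0,0]},{"xyz":[0,0,2],"rot":[0,0,0]},{"xyz":[0,0,2],"rot":[0,0,0]}]' >/dev/null && python3 chk.py 3  && python3 -m inch '[{"xyz":[0,0,0.7],"rot":[0,0,0]},{"xyz":[0,0,1.4],"rot":[0,0,0]},{"xyz":[0,0,2],"rot":[0,0,0]},{"xyz":[0,0,2],"rot":[0,0,0]}]' >/dev/null && python3 chk.py 3
```

```text
>> [[28.2, -6.8]] 229.49 tool f [-0.1 -0.1 -0.4]
>> [[28.6, -6.9]] 228.52 tool f [-1.7 -2.3 -7.6]
```

Contact was at TCP z ≈ 228.7, so the foot and the head's top are at ≈138 and the hook axis at ≈132. The keyhole entry is level with it at TCP z ≈ 151.7. I'll back off, move forward and go down.

```bash
python3 -m inch '[{"xyz":[0,0,-2],"rot":[0,0,0]},{"xyz":[0,0,-4],"rot":[0,0,0]},{"xyz":[-7,0,-4],"rot":[0,0,0]},{"xyz":[-14,0,-4],"rot":[0,0,0]},{"xyz":[-16,0,-4],"rot":[0,0,0]},{"xyz":[-16,0,-4],"rot":[0,0,0]},{"xyz":[-16,0,5],"rot":[0,0,0]},{"xyz":[-16,0,20],"rot":[0,0,0]},{"xyz":[-16,0,35],"rot":[0,0,0]},{"xyz":[-16,0,50],"rot":[0,0,0]},{"xyz":[-16,0,60],"rot":[0,0,0]},{"xyz":[-16,0,60],"rot":[0,0,0]}]' ; python3 chk.py 3 && python3 -m inch '[{"xyz":[0,0,8],"rot":[0,0,0]},{"xyz":[0,0,14],"rot":[0,0,0]},{"xyz":[0,0,16],"rot":[0,0,0]},{"xyz":[0,0,16],"rot":[0,0,0]},{"xyz":[0,0,16],"rot":[0,0,0]}]' >/dev/null && python3 chk.py 3
python3 - <<'E'
from workcell import ctrl
from h import *
import cv2
im=ctrl.get_image('wrist')[...,::-1];cv2.imwrite('pics/w5.png',im);s=ctrl.get_image('side')[...,::-1];cv2.imwrite('pics/s5.png',s)
c=np.hstack([cv2.resize(im[120:270,180:380],(400,300),interpolation=cv2.INTER_CUBIC),cv2.resize(s[240:345,245:385][:,:],(400,300),interpolation=cv2.INTER_CUBIC)])
cv2.imwrite('pics/c5.png',cv2.resize(im[130:290,170:384],(800,598),interpolation=cv2.INTER_CUBIC))
E
```

```text
t: 9.93
ee_pos: [615.1, -169.7, 164.7]
orientation: [-3.136, -0.154, 0.007]
ft_force: [0.0, 0.0, -3.8]
width: 62.2
grasp_force: 29.9
>> [[10.8, -6.2]] 164.67 tool f [ 0.1 -0.   0.5]
>> [[12.5, -6.9]] 151.96 tool f [ 0.6  0.1 -0.8]
```

View pics/c5.png

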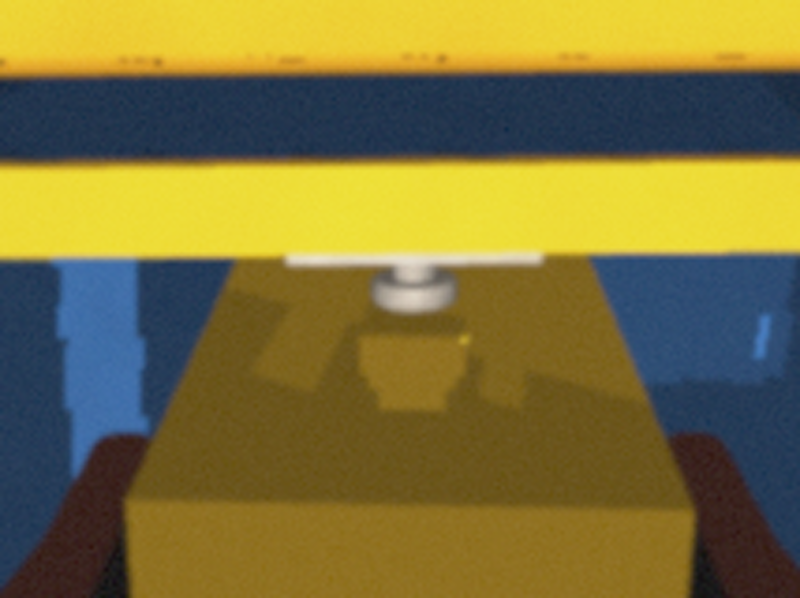

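The hook's head (column 413), the upright (414) and the keyhole entry (415) line up laterally. I'll feel rearwards with guards.

```bash
python3 -m inch '[{"xyz":[2,0,0.3],"rot":[0,0,0]},{"xyz":[4,0,0.3],"rot":[0,0,0]},{"xyz":[5,0,0.3],"rot":[0,0,0]},{"xyz":[5,0,0.3],"rot":[0,0,0]}]' >/dev/null; python3 chk.py 3 && python3 -m inch '[{"xyz":[0.7,0,0],"rot":[0,0,0]},{"xyz":[1.4,0,0],"rot":[0,0,0]},{"xyz":[2,0,0],"rot":[0,0,0]},{"xyz":[2,0,0],"rot":[0,0,0]}]' >/dev/null && python3 chk.py 3 && python3 -m inch '[{"xyz":[0.7,0,0],"rot":[0,0,0]},{"xyz":[1.4,0,0],"rot":[0,0,0]},{"xyz":[2,0,0],"rot":[0,0,0]},{"xyz":[2,0,0],"rot":[0,0,0]}]' >/dev/null && python3 chk.py 3  && python3 -m inch '[{"xyz":[0.7,0,0],"rot":[0,0,0]},{"xyz":[1.4,0,0],"rot":[0,0,0]},{"xyz":[2,0,0],"rot":[0,0,0]},{"xyz":[2,0,0],"rot":[0,0,0]}]' >/dev/null && python3 chk.py 3
```

```text
>> [[17.8, -6.9]] 151.57 tool f [-0.2 -0.5 -0.3]
>> [[19.5, -6.9]] 151.37 tool f [ 0.4 -0.4 -0.4]
>> [[21.5, -6.9]] 151.4 tool f [-0.5  0.   0.4]
>> [[23.5, -6.9]] 151.39 tool f [0.2 0.4 0.3]
```

```bash
python3 -m inch '[{"xyz":[0.7,0,0],"rot":[0,0,0]},{"xyz":[1.4,0,0],"rot":[0,0,0]},{"xyz":[2,0,0],"rot":[0,0,0]},{"xyz":[2,0,0],"rot":[0,0,0]}]' >/dev/null; python3 chk.py 3 && python3 -m inch '[{"xyz":[0.7,0,0],"rot":[0,0,0]},{"xyz":[1.4,0,0],"rot":[0,0,0]},{"xyz":[2,0,0],"rot":[0,0,0]},{"xyz":[2,0,0],"rot":[0,0,0]}]' >/dev/null && python3 chk.py 3 && python3 -m inch '[{"xyz":[0.7,0,0],"rot":[0,0,0]},{"xyz":[1.4,0,0],"rot":[0,0,0]},{"xyz":[2,0,0],"rot":[0,0,0]},{"xyz":[2,0,0],"rot":[0,0,0]}]' >/dev/null && python3 chk.py 3  && python3 -m inch '[{"xyz":[0.5,0,0],"rot":[0,0,0]},{"xyz":[1,0,0],"rot":[0,0,0]},{"xyz":[1,0,0],"rot":[0,0,0]}]' >/dev/null && python3 chk.py 3
```

```text
>> [[25.5, -6.9]] 151.38 tool f [-0.7  0.3 -0.3]
>> [[27.5, -6.9]] 151.39 tool f [ 0.1 -0.4  0.6]
>> [[29.5, -6.9]] 151.38 tool f [ 0.2 -0.3  0. ]
>> [[30.4, -6.9]] 151.39 tool f [ 0.  -0.3 -0.3]
```

The head passed without contact, so it is in the entry. I'll step on until it touches the upright lightly.

```bash
python3 -m inch '[{"xyz":[0.5,0,0],"rot":[0,0,0]},{"xyz":[1,0,0],"rot":[0,0,0]},{"xyz":[1,0,0],"rot":[0,0,0]}]' >/dev/null; python3 chk.py 2.5 && python3 -m inch '[{"xyz":[0.5,0,0],"rot":[0,0,0]},{"xyz":[1,0,0],"rot":[0,0,0]},{"xyz":[1,0,0],"rot":[0,0,0]}]' >/dev/null && python3 chk.py 2.5 && python3 -m inch '[{"xyz":[0.5,0,0],"rot":[0,0,0]},{"xyz":[1,0,0],"rot":[0,0,0]},{"xyz":[1,0,0],"rot":[0,0,0]}]' >/dev/null && python3 chk.py 2.5 && python3 -m inch '[{"xyz":[0.5,0,0],"rot":[0,0,0]},{"xyz":[1,0,0],"rot":[0,0,0]},{"xyz":[1,0,0],"rot":[0,0,0]}]' >/dev/null && python3 chk.py 2.5
```

```text
>> [[31.4, -6.9]] 151.37 tool f [-0.1  0.3 -0.1]
>> [[32.5, -6.9]] 151.42 tool f [ 0.4 -0.1 -0.5]
>> [[33.4, -6.9]] 151.38 tool f [ 0.1  0.3 -0.1]
>> [[34.1, -6.9]] 151.35 tool f [-2.1  0.1 -0.7]
```

Contact with the upright at ≈33.9. I'll back off 2 mm, then lower with guards; about 17 mm is expected.

```bash
python3 -m inch '[{"xyz":[-1,0,0],"rot":[0,0,0]},{"xyz":[-2.2,0,0],"rot":[0,0,0]},{"xyz":[-2.2,0,0.7],"rot":[0,0,0]},{"xyz":[-2.2,0,1.4],"rot":[0,0,0]},{"xyz":[-2.2,0,2],"rot":[0,0,0]},{"xyz":[-2.2,0,2],"rot":[0,0,0]}]' >/dev/null; python3 chk.py 2.5 && python3 -m inch '[{"xyz":[0,0,1],"rot":[0,0,0]},{"xyz":[0,0,2],"rot":[0,0,0]},{"xyz":[0,0,3],"rot":[0,0,0]},{"xyz":[0,0,3],"rot":[0,0,0]}]' >/dev/null && python3 chk.py 2.5 && python3 -m inch '[{"xyz":[0,0,1],"rot":[0,0,0]},{"xyz":[0,0,2],"rot":[0,0,0]},{"xyz":[0,0,3],"rot":[0,0,0]},{"xyz":[0,0,3],"rot":[0,0,0]}]' >/dev/null && python3 chk.py 2.5 && python3 -m inch '[{"xyz":[0,0,1],"rot":[0,0,0]},{"xyz":[0,0,2],"rot":[0,0,0]},{"xyz":[0,0,3],"rot":[0,0,0]},{"xyz":[0,0,3],"rot":[0,0,0]}]' >/dev/null && python3 chk.py 2.5 && python3 -m inch '[{"xyz":[0,0,1],"rot":[0,0,0]},{"xyz":[0,0,2],"rot":[0,0,0]},{"xyz":[0,0,3],"rot":[0,0,0]},{"xyz":[0,0,3],"rot":[0,0,0]}]' >/dev/null && python3 chk.py 2.5
```

```text
>> [[32.1, -6.9]] 149.19 tool f [-0.5  0.4  0.4]
>> [[32.0, -6.8]] 146.08 tool f [ 0.2 -0.5 -0.3]
>> [[32.0, -6.8]] 143.13 tool f [ 0.   0.2 -0.9]
>> [[32.0, -6.8]] 140.1 tool f [-0.4 -0.2 -0.2]
>> [[32.0, -6.8]] 137.11 tool f [ 0.1 -1.2  0.2]
```

Lowered 14 mm freely. I'll continue in 0.5–1 mm steps until the hook takes the weight.

```bash
python3 -m inch '[{"xyz":[0,0,0.5],"rot":[0,0,0]},{"xyz":[0,0,1],"rot":[0,0,0]},{"xyz":[0,0,1],"rot":[0,0,0]}]' >/dev/null; python3 chk.py 2.5 && python3 -m inch '[{"xyz":[0,0,0.5],"rot":[0,0,0]},{"xyz":[0,0,1],"rot":[0,0,0]},{"xyz":[0,0,1],"rot":[0,0,0]}]' >/dev/null && python3 chk.py 2.5 && python3 -m inch '[{"xyz":[0,0,0.3],"rot":[0,0,0]},{"xyz":[0,0,0.6],"rot":[0,0,0]},{"xyz":[0,0,0.6],"rot":[0,0,0]}]' >/dev/null && python3 chk.py 2.5 && python3 -m inch '[{"xyz":[0,0,0.3],"rot":[0,0,0]},{"xyz":[0,0,0.6],"rot":[0,0,0]},{"xyz":[0,0,0.6],"rot":[0,0,0]}]' >/dev/null && python3 chk.py 2.5 && python3 -m inch '[{"xyz":[0,0,0.3],"rot":[0,0,0]},{"xyz":[0,0,0.6],"rot":[0,0,0]},{"xyz":[0,0,0.6],"rot":[0,0,0]}]' >/dev/null && python3 chk.py 2.5
```

```text
>> [[32.1, -6.9]] 136.28 tool f [-0.7 -0.2 -0.3]
>> [[32.1, -6.8]] 135.27 tool f [-0.1 -0.7 -0.5]
>> [[32.2, -6.9]] 134.86 tool f [-0.9  0.  -1.2]
>> [[32.3, -6.9]] 134.58 tool f [-2.2 -0.5 -3.8]
```

The hook now carries the weight. I'll release and hold.

```bash
python3 -m inch '[{"xyz":[0,0,0],"rot":[0,0,0]},{"xyz":[0,0,0],"rot":[0,0,0]},{"xyz":[0,0,0],"rot":[0,0,0]},{"xyz":[0,0,0],"rot":[0,0,0]},{"xyz":[0,0,0],"rot":[0,0,0]},{"xyz":[0,0,0],"rot":[0,0,0]}]' 0; python3 chk.py 9
python3 - <<'E'
from workcell import ctrl
import cv2
im=ctrl.get_image('wrist')[...,::-1]
cv2.imwrite('pics/w6.png',im)
E
```

```text
t: 17.37
ee_pos: [636.4, -168.3, 134.2]
orientation: [3.138, 0.154, 0.0]
ft_force: [1.2, 0.4, -0.7]
width: 88.0
grasp_force: 0.0
>> [[32.2, -6.9]] 134.19 tool f [ 1.2 -0.3 -2.6]
```

View pics/w6.png

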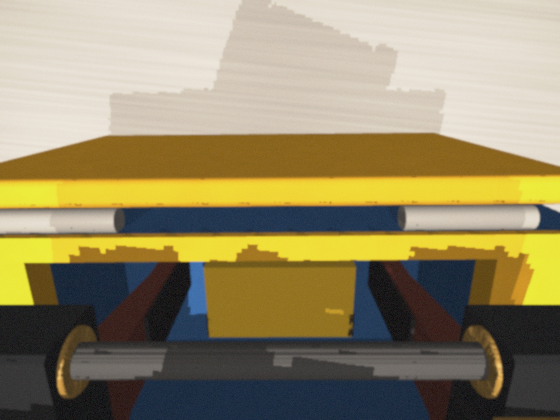

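The meter hangs level: its top is at (205–355, 263–337), clear of both fingers. I'll lift out.

```bash
python3 -m inch '[{"xyz":[0,0,-5],"rot":[0,0,0]},{"xyz":[0,0,-15],"rot":[0,0,0]},{"xyz":[0,0,-30],"rot":[0,0,0]},{"xyz":[0,0,-50],"rot":[0,0,0]},{"xyz":[0,0,-75],"rot":[0,0,0]},{"xyz":[0,0,-100],"rot":[0,0,0]},{"xyz":[0,0,-125],"rot":[0,0,0]},{"xyz":[0,0,-140],"rot":[0,0,0]},{"xyz":[0,0,-140],"rot":[0,0,0]},{"xyz":[0,0,-140],"rot":[0,0,0]}]'; python3 -m inch '[{"xyz":[-30,0,0],"rot":[0,0,0]},{"xyz":[-60,0,0],"rot":[0,0,0]},{"xyz":[-90,0,0],"rot":[0,0,0]},{"xyz":[-90,0,0],"rot":[0,0,0]},{"xyz":[-90,0,0],"rot":[0,0,0]},{"xyz":[-90,0,0],"rot":[0,0,0]}]' ;python3 - <<'E'
from workcell import ctrl
import cv2,numpy as np
w=ctrl.get_image('wrist')[...,::-1];s=ctrl.get_image('side')[...,::-1]
cv2.imwrite('pics/f.png',np.hstack([cv2.resize(w,(400,300)),cv2.resize(s[235:355,225:385],(400,300))]))
E
```

```text
t: 18.25
ee_pos: [636.8, -168.3, 275.6]
orientation: [3.137, 0.154, 0.004]
ft_force: [0.0, 0.0, -0.4]
width: 87.9
grasp_force: 0.0
t: 18.75
ee_pos: [547.2, -177.1, 273.7]
orientation: [-3.138, -0.153, 0.0]
ft_force: [0.5, 0.6, 0.6]
width: 88.2
grasp_force: 0.0
```

View pics/f.png

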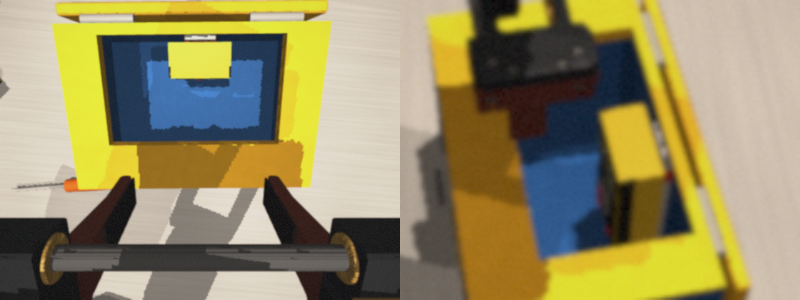

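The meter hangs square on the upright. Its top is at (168–231, 42–79) in the left view, with the display to the front and clear of the rim. I'll hand in.

```bash
python3 -c "
from workcell import ctrl
print(ctrl.close_job())"
```

```text
the job is handed in; nothing more can be done
None
```

The multimeter hangs freely on the hook, upright with its display to the front; nothing was seen or felt touching the rim or moving the other things, and I handed the job in at about 19 s (no verdict was shown).

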